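Put the turquoise cabochons away through the sorting tray's gate

TASK

Put the three turquoise glass cabochons away: with the fingertips, push them over the felt of the sorting tray and out through its narrow gate one at a time, so that each drops into the middle compartment of the clear box under the gate before the next one follows. Slide them only, never pick one up; the red cabochon stays on the tray's felt, and the bowl, jar and thread spool stay where they are.

Things in the scene. Friction and masses are not known exactly. Their poses are not given: they have to be found in the camera images.
- tray: fixed wooden bead sorting tray with a black felt floor; the clear organiser box under its lip belongs to it. Origin on the table (z = 0) under the felt; +x points along the tray and out through the gate, z up. Outer size 258 x 276 mm, boards 8 mm thick, top of boards and rails 72 mm above the table.
- felt (a point): point on the felt over the tray's origin: tray (0, 0, 60) mm, axes as the tray's. The felt is level, 60 mm above the table, from tray x = -124 mm to the lip at x = +125 mm, where it drops into the box, and y = -130 to +130 mm. Boards and rails stand 12 mm above it.
- gate (a point): middle of the gate at the lip, felt height: tray (125, 0, 60) mm, axes as the tray's. The gate is a 42 mm wide gap at tray y = 0 in the end rail (x = 120 to 126 mm). From its edges 6 mm guide rails run back at 45 degrees as a funnel, inner faces from tray (120, +-21) to (15, +-126) mm. A cabochon tips off the lip and falls in once its centre is some 5 mm past the lip.
- slot (a point): middle of the inner floor of the clear box's middle compartment: tray (156.5, 0, 3) mm, axes as the tray's. It is 64 mm long (tray x = 124.5 to 188.5 mm) and 56 mm wide (y = -28 to +28 mm); its far and side walls reach 60 mm above the table, level with the felt. The two outer compartments hold small white and gold beads.
- teal1: turquoise flat round glass cabochon, 32 mm across, 8 mm thick, slightly domed on top, 16 g; it lies flat on the felt, its top 8 mm above the felt. Origin at its centre, half-way up (4 mm above the felt). It starts behind the gate, at least 100 mm from it, with a free straight way to the funnel and at least 45 mm from its neighbours' centres
- teal2: turquoise flat round glass cabochon, 32 mm across, 8 mm thick, slightly domed on top, 16 g; it lies flat on the felt, its top 8 mm above the felt. Origin at its centre, half-way up (4 mm above the felt). It starts behind the gate, at least 100 mm from it, with a free straight way to the funnel and at least 45 mm from its neighbours' centres
- teal3: turquoise flat round glass cabochon, 32 mm across, 8 mm thick, slightly domed on top, 16 g; it lies flat on the felt, its top 8 mm above the felt. Origin at its centre, half-way up (4 mm above the felt). It starts behind the gate, at least 100 mm from it, with a free straight way to the funnel and at least 45 mm from its neighbours' centres
- coral: red flat round glass cabochon, 32 mm across, 8 mm thick, slightly domed on top, 16 g; it lies flat on the felt, its top 8 mm above the felt. Origin at its centre, half-way up (4 mm above the felt). It lies among the turquoise ones and must stay on the felt (it may be nudged)
- bowl: white paper bowl with a few beads in it, 140 mm across, 40 mm high, on the table beside the tray; origin at the centre of its underside
- jar: amber glass jar with white cap, 48 mm across, 65 mm high, on the table; origin at the centre of its underside
- spool: blue thread spool with white ends, standing, 38 mm across, 40 mm high, on the table; origin at the centre of its underside
Things that resemble listed ones, but are neither listed nor needed, are in the scene too. Of the things like the coral, leave any that is brown or purple; of the rest the smaller one is meant.

How it is judged:
By the outcome, as a careful person would: the job done as asked, in the order asked, and still so for the second after the job is handed in, with the robot touching nothing.
It also fails if it takes over 67 s, if anything falls off the work surface, if the arm or the gripper's body presses on something with over 40 N, if the wrist force passes 120 N, or if a joint passes its speed limit or range.

ROBOT

A 7-joint arm with a two-finger parallel gripper is mounted at the origin on the work surface. World frame = base frame: x ahead of the robot, y to its left, z up, the work surface at z = 0. Lengths are in m, angles in rad, forces in N, time in s.
With the tool pointing down it reaches from about 0.4 to 0.925 m from the base axis. Payload 5.6 kg.
Tool frame: the origin (TCP) lies midway between the tips of the shut fingers; the grasp point (between the pads) lies ctrl.grasp_offset behind it (ctrl.grasp_offset is the distance from the TCP to the grasp point, in m); x points along the fingers, y is the direction in which the jaws open and shut, and the axes are right-handed (so a half turn about x gives the same grasp; the last joint's range is limited). The gripper opens to 85 mm and grips with 20 to 120 N. Pads are 22 mm wide; open, the fingers measure 114 mm over their backs; the gripper's body (76 mm by 85 mm) begins 54 mm behind the grasp point. The pads swing forward as they close: fully open they stand 13 mm farther back than shut.
Start: joints at [-1.169, 0.468, -0.012, 1.603, 0.006, 1.071, -0.056], TCP at [0.28, 0.587, 0.231] pointing down, gripper open.
Joint ranges: [-2.53, 2.53], [-0.31, 2.02], [-1.57, 1.55], [0.28, 2.44], [-1.29, 4.43], [0.15, 1.84], [-2.92, 2.92]. Speed limits (rad/s): [2.57, 2.57, 3.14, 3.14, 3.14, 3.14, 3.14].

INTERFACE

Orientations are given as a unit quaternion [w, x, y, z].
In Python, from station import ctrl gives the robot as it stands.
- The arm moves only by the tool move_arm, never from a script. Its argument "steps" is a list of rows, each an object with "translation": the shift along the tool's x, y, z in units of 30 mm (1.0 is 30 mm), a list of three; "turn": the turn about the tool's x in units of 5 degrees (1.0 is 5 degrees); "gripper": the closure in counts, from 0 (fully open) to 255 (shut). A call has 1 to 5 rows; each row shifts and turns the pose as measured when the row begins, along the tool's axes as they then stand; what a row does not reach is not made up. A row lasts 1/12 s, in which the tool goes at most 41.7 mm and 7.16 degrees, less where a joint would pass 70% of its speed; a pose out of reach is approached as far as the arm can. A call is refused whole if a number of a shift passes 1 or a number of a turn 1, either way. A call with a gripper value outside its range is refused whole. The fingers move at their own pace and stop on an object; "grip_force" is the grip in N (left out, the last holds). Time passes only in rows, so rows that do not move let the fingers close. It gives the time, the measured TCP pose, the force and the opening at its end, in the units of the state.
- ctrl.get_obs(): the state, without advancing time (a new reading comes with each control period).
- ctrl.grab_frame(name): name is "scene" or "top"; returns a dict with "frame" (420x560x3 uint8, red, green, blue), "fx", "fy", "cx", "cy" (pixels), "rvec" (rotation vector, rad) and "tvec" (3), from world to camera coordinates, as OpenCV has them. Camera axes: x right, y down, z forward; pixel columns grow to the right and rows downward; lengths in m; the calibration is good to about 2 mm. A picture is of the moment at which its call begins. There is no depth.
- ctrl.job_done(): hands the job in, once; it reports no verdict.
The state is a dict: "time_s": time; "joints": joint angles; "joint_velocities": joint speeds; "joint_torque": joint torques, N m; "position": TCP position; "ee_rot": TCP orientation; "contact_force": force on the tool from outside, world axes, zero at the start; "ft_torque": the same for the moment, N m; "grip_width": finger opening in m.
Only numpy, scipy, OpenCV 4.12 (cv2) and the standard library are available. Lean on these libraries where they do the work, as an engineer would, in place of code of your own. Each camera call takes 0.05 s, during which the arm holds its last target. There are 200 camera calls.

## Working session

There is one attempt and no reset: what is moved stays moved. The work goes in short steps, Python scripts to look and compute and a tool call to move; the robot and the scene stay as the last step left them, time stands still between calls to the robot, and variables do not carry over. Pictures are saved under pics/ and viewed, about 8 in all and at most 12, crops included, and the job is handed in when it is done.

Besides the shell and the picture viewer there is one more tool, called after "Emit:" by a JSON object that holds its "method" and its "body". move_arm: Moves the arm, as the interface text tells. Its arguments: {"type":"object","properties":{"steps":{"type":"array","items":{"type":"object","properties":{"translation":{"type":"array","items":{"type":"number"}},"turn":{"type":"number"},"gripper":{"type":"number"}}}},"grip_force":{"type":"number"}},"required":["steps"]}

```bash
mkdir -p pics
cat > h.py <<'E'
import numpy as np, cv2
from station import ctrl
def grab(n,f=None):
    g=ctrl.grab_frame(n)
    if f: cv2.imwrite('pics/'+f,cv2.cvtColor(g['frame'],cv2.COLOR_RGB2BGR))
    return g
def ray(g,uv,z):
    K=np.array([[g['fx'],0,g['cx']],[0,g['fy'],g['cy']],[0,0,1]])
    R,_=cv2.Rodrigues(np.array(g['rvec'],float)); t=np.array(g['tvec'],float).ravel()
    c=-R.T@t; d=R.T@np.linalg.inv(K)@np.array([uv[0],uv[1],1.])
    return c+d*(z-c[2])/d[2]
def proj(g,p):
    K=np.array([[g['fx'],0,g['cx']],[0,g['fy'],g['cy']],[0,0,1]])
    return cv2.projectPoints(np.array(p,float).reshape(-1,1,3),np.array(g['rvec'],float),np.array(g['tvec'],float),K,None)[0].reshape(-1,2)
E
python3 - <<'E'
from h import *
grab('top','top0.png');grab('scene','scene0.png')
o=ctrl.get_obs();print(o['time_s'],o['position'],o['ee_rot'],o['grip_width'],ctrl.grasp_offset)
E
```

```text
0.1 [0.27950156 0.58625565 0.2303943 ] [ 0.6896025   0.15538192  0.68977888 -0.15655656] 0.08552838108074494 0.0187
```

View pics/top0.png

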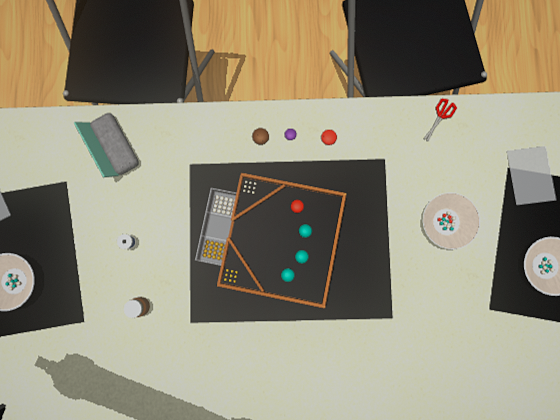

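View pics/scene0.png

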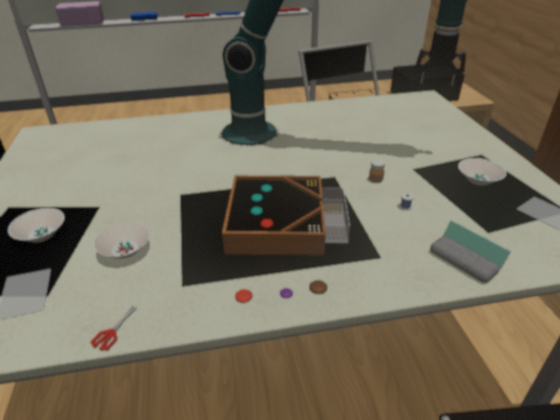

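The top view shows the tray with its gate to the left at about (230,230), the turquoise pieces at (305,231), (302,257) and (288,275), and the box at (217,228). Coral candidates are the red one on the felt at (297,206), the larger red one on the table at (329,137), and the brown (260,136) and purple (290,134) ones. The one on the felt fits because it is the smaller red. I'll measure it and confirm with a crop.

```bash
cat >> h.py <<'E'
def blobs(g,kind,z=0.068,amin=25):
    h=cv2.cvtColor(g['frame'],cv2.COLOR_RGB2HSV)
    if kind=='teal': m=cv2.inRange(h,(75,120,80),(95,255,255))
    elif kind=='red': m=cv2.inRange(h,(0,170,120),(6,255,255))|cv2.inRange(h,(174,170,120),(180,255,255))
    else: m=cv2.inRange(h,(7,100,80),(18,255,230))
    n,_,s,c=cv2.connectedComponentsWithStats(m)
    return [(int(s[i,4]),c[i].round(1),ray(g,c[i],z)[:2].round(4)) for i in range(1,n) if s[i,4]>amin],m
E
python3 - <<'E'
from h import *
g=grab('top')
for k in('teal','red'):
    for b in blobs(g,k)[0]: print(k,*b)
h=cv2.cvtColor(g['frame'],cv2.COLOR_RGB2HSV)
m=cv2.inRange(h,(4,100,80),(20,255,240)); m[:160]=0;m[320:]=0;m[:,:195]=0;m[:,380:]=0
n,l,s,c=cv2.connectedComponentsWithStats(m);i=1+s[1:,4].argmax()
cs=cv2.minAreaRect(np.argwhere(l==i)[:,::-1].astype(np.float32))
bp=cv2.boxPoints(cs);print(cs)
w=np.array([ray(g,p,.072)[:2] for p in bp]);print(bp.round(1),w.round(4),np.linalg.norm(w-np.roll(w,1,0),axis=1))
print('centre',w.mean(0))
crop=cv2.resize(g['frame'][110:320,190:390],None,fx=2.8,fy=2.8,interpolation=cv2.INTER_CUBIC)
cv2.imwrite('pics/crop1.png',crop[:,:,::-1])
R,_=cv2.Rodrigues(np.array(g['rvec'],float));print('cam',-R.T@np.array(g['tvec']).ravel())
E
```

```text
teal 141 [304.8 230.4] [ 0.604  -0.0568]
teal 144 [301.3 256.3] [ 0.5431 -0.0468]
teal 146 [287.3 274.7] [ 0.5007 -0.0126]
red 184 [445.  108.9] [ 0.8907 -0.4051]
red 166 [328.8 136.8] [ 0.8296 -0.1214]
red 128 [296.8 205.8] [ 0.6633 -0.0394]
((281.8461608886719, 239.76922607421875), (111.0017318725586, 117.66968536376953), 11.309932708740234)
[[215.9 286.6]
 [239.  171.2]
 [347.8 193. ]
 [324.7 308.3]] [[ 0.4771  0.1555]
 [ 0.7502  0.0974]
 [ 0.6905 -0.1615]
 [ 0.4214 -0.0976]] [0.25915938 0.2791814  0.26574645 0.2764952 ]
centre [ 0.58480819 -0.00152804]
cam [ 0.53547141 -0.02065781  1.17838498]
```

View pics/crop1.png

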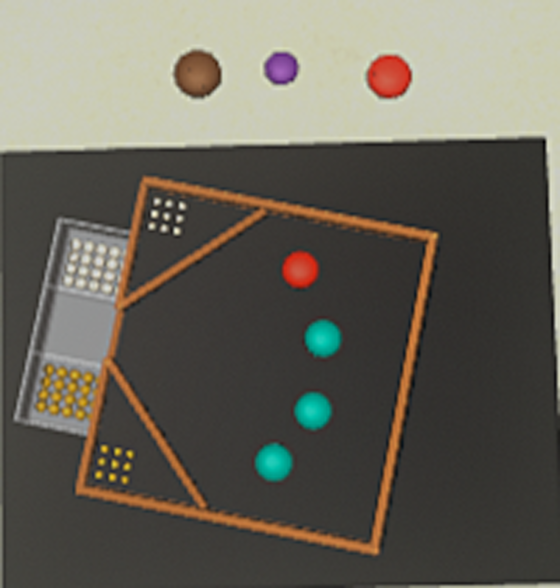

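The crop confirms it: the red piece on the felt, crop (300,269), is smaller than the one on the table, crop (389,76). It is the coral and stays put.

```bash
cat >> h.py <<'E'
from scipy.spatial.transform import Rotation as Ro
YAW=np.deg2rad(77.6); EX=np.array([np.cos(YAW),np.sin(YAW)]);EY=np.array([-EX[1],EX[0]])
O=np.array([.5848,-.0015])+.003*EX
def tr(p): d=np.asarray(p)[:2]-O; return np.array([d@EX,d@EY])*1000
def tool(o=None):
    o=o or ctrl.get_obs(); q=o['ee_rot']; R=Ro.from_quat([q[1],q[2],q[3],q[0]]).as_matrix()
    return o,np.array(o['position']),R
def st():
    o,p,R=tool(); f=lambda v: round(float(np.degrees(np.arctan2(v@EY,v@EX))),1)
    print('t',round(o['time_s'],2),'tcp tray',tr(p).round(1),'z',round(p[2]*1000,1),'ang y',f(R[:2,1]),'z',f(R[:2,2]),'xdown',R[:,0].round(3),'w',round(o['grip_width']*1000,1),'F',np.round(o['contact_force'],1),'j7',round(o['joints'][6],2))
def plan(tx,ty,zmm=None,ang=None):
    """total tool-frame shift in units of 30 mm to tray (tx,ty), and turn units so tool z points along ang (or +180)"""
    o,p,R=tool(); w=O+(EX*tx+EY*ty)/1000; d=np.array([*w,(p[2] if zmm is None else zmm/1000)])-p
    print('shift units',(R.T@d/.03).round(2))
    if ang is not None:
        c=np.degrees(np.arctan2(R[:2,2]@EY,R[:2,2]@EX))
        for a in(ang,ang+180): print('turn units (tool x is down => minus)',round(-((a-c+180)%360-180)/5,2),'for z at',a)
def disks():
    g=grab('top')
    for k in('teal','red'):
        for b in blobs(g,k)[0]:
            if b[1][1]>160: print(k,b[0],b[1],'tray',tr(b[2]).round(1))
    return g
E
python3 - <<'E'
from h import *
g=disks();st()
# check model: gate edges, funnel, lip in image
for P in[(125,21,60),(125,-21,60),(15,126,72),(15,-126,72),(156.5,0,3)]:
    w=O+(EX*P[0]+EY*P[1])/1000; print(P,proj(g,[*w,P[2]/1000]).round(1))
E
```

```text
teal 141 [304.8 230.4] tray [-52.9 -30.6]
teal 144 [301.3 256.3] tray [-56.2  31. ]
teal 146 [287.3 274.7] tray [-31.9  79.8]
red 129 [296.9 205.8] tray [-23.3 -84.8]
t 0.2 tcp tray [505.7 424.3] z 230.7 ang y -13.1 z -103.1 xdown [-0.    -0.001 -1.   ] w 85.4 F [-0.1 -0.1 -0.1] j7 -0.06
(125, 21, 60) [[227.7 237.6]]
(125, -21, 60) [[231.2 220.5]]
(15, 126, 72) [[263.8 290.5]]
(15, -126, 72) [[284.4 185.8]]
(156.5, 0, 3) [[220.2 228.1]]
```

Run:
```python
from h import *
plan(-90,-37,150,0)
```

```text
shift units [  2.71 -15.85  19.47]
turn units (tool x is down => minus) -20.62 for z at 0
turn units (tool x is down => minus) 15.38 for z at 180
```

Emit:
{"method": "move_arm", "body": {"steps": [{"translation": [0, -0.8, 1], "turn": 0, "gripper": 213}, {"translation": [0, -0.8, 1], "turn": 0, "gripper": 213}, {"translation": [0, -0.8, 1], "turn": 0, "gripper": 213}, {"translation": [0, -0.8, 1], "turn": 0, "gripper": 213}, {"translation": [0, -0.8, 1], "turn": 0, "gripper": 213}]}}

```text
time_s: 0.62
position: [0.3584, 0.4167, 0.2276]
ee_rot: [0.689, 0.15, 0.693, -0.149]
contact_force: [-0.1, -0.2, 0.7]
grip_width: 0.0257
```

Emit:
{"method": "move_arm", "body": {"steps": [{"translation": [0, -0.8, 1], "turn": 0, "gripper": 213}, {"translation": [0, -0.8, 1], "turn": 0, "gripper": 213}, {"translation": [0, -0.8, 1], "turn": 0, "gripper": 213}, {"translation": [0, -0.8, 1], "turn": 0, "gripper": 213}, {"translation": [0, -0.8, 1], "turn": 0, "gripper": 213}]}}

```text
time_s: 1.03
position: [0.4474, 0.2362, 0.2269]
ee_rot: [0.689, 0.15, 0.693, -0.149]
contact_force: [0.0, 0.4, -0.3]
grip_width: 0.0139
```

Run:
```python
from h import *
st();plan(-90,-37,150,0)
```

```text
t 1.03 tcp tray [199.7 185.2] z 226.9 ang y -11.9 z -101.9 xdown [-0.005  0.003 -1.   ] w 13.9 F [ 0.   0.4 -0.3] j7 0.63
shift units [ 2.51 -7.92  9.26]
turn units (tool x is down => minus) -20.39 for z at 0
turn units (tool x is down => minus) 15.61 for z at 180
```

Emit:
{"method": "move_arm", "body": {"steps": [{"translation": [0, -0.8, 1], "turn": 0, "gripper": 213}, {"translation": [0, -0.8, 1], "turn": 0, "gripper": 213}, {"translation": [0, -0.8, 1], "turn": 0, "gripper": 213}, {"translation": [0, -0.8, 1], "turn": 0, "gripper": 213}, {"translation": [0, -0.8, 1], "turn": 0, "gripper": 213}]}}

```text
time_s: 1.45
position: [0.537, 0.0557, 0.2268]
ee_rot: [0.69, 0.15, 0.693, -0.148]
contact_force: [0.7, 0.2, 0.4]
grip_width: 0.0138
```

Emit:
{"method": "move_arm", "body": {"steps": [{"translation": [0, -0.8, 1], "turn": 0, "gripper": 213}, {"translation": [0, -0.8, 1], "turn": 0, "gripper": 213}, {"translation": [0, -0.8, 0.8], "turn": 0, "gripper": 213}, {"translation": [0, -0.8, 0.8], "turn": 0, "gripper": 213}, {"translation": [0, -0.4, 0.5], "turn": 1, "gripper": 213}]}}

```text
time_s: 1.87
position: [0.6073, -0.1066, 0.2261]
ee_rot: [0.683, 0.181, 0.685, -0.18]
contact_force: [-0.0, 0.1, 0.6]
grip_width: 0.0143
```

Emit:
{"method": "move_arm", "body": {"steps": [{"translation": [0, 0, 0], "turn": 1, "gripper": 213}, {"translation": [0, 0, 0], "turn": 1, "gripper": 213}, {"translation": [0, 0, 0], "turn": 1, "gripper": 213}, {"translation": [0, 0, 0], "turn": 1, "gripper": 213}, {"translation": [0, 0, 0], "turn": 1, "gripper": 213}]}}

```text
time_s: 2.28
position: [0.6076, -0.1173, 0.2246]
ee_rot: [0.622, 0.334, 0.623, -0.337]
contact_force: [0.8, 0.6, 0.1]
grip_width: 0.0138
```

Emit:
{"method": "move_arm", "body": {"steps": [{"translation": [0, 0, 0], "turn": 1, "gripper": 213}, {"translation": [0, 0, 0], "turn": 1, "gripper": 213}, {"translation": [0, 0, 0], "turn": 1, "gripper": 213}, {"translation": [0, 0, 0], "turn": 1, "gripper": 213}, {"translation": [0, 0, 0], "turn": 1, "gripper": 213}]}}

```text
time_s: 2.7
position: [0.6068, -0.1172, 0.2235]
ee_rot: [0.529, 0.466, 0.531, -0.47]
contact_force: [-0.4, -0.2, -0.1]
grip_width: 0.0139
```

Emit:
{"method": "move_arm", "body": {"steps": [{"translation": [0, 0, 0], "turn": 1, "gripper": 213}, {"translation": [0, 0, 0], "turn": 1, "gripper": 213}, {"translation": [0, 0, 0], "turn": 1, "gripper": 213}, {"translation": [0, 0, 0], "turn": 1, "gripper": 213}]}}

```text
time_s: 3.03
position: [0.6062, -0.1166, 0.2227]
ee_rot: [-0.434, -0.555, -0.437, 0.56]
contact_force: [-0.3, 0.1, -0.5]
grip_width: 0.0139
```

Run:
```python
from h import *
st();plan(-90,-37,75,0)
```

```text
t 3.03 tcp tray [-110.8  -45.7] z 222.7 ang y -91.6 z 178.4 xdown [-0.007 -0.002 -1.   ] w 13.9 F [-0.3  0.1 -0.5] j7 0.15
shift units [ 4.92 -0.27 -0.7 ]
turn units (tool x is down => minus) 35.68 for z at 0
turn units (tool x is down => minus) -0.32 for z at 180
```

Emit:
{"method": "move_arm", "body": {"steps": [{"translation": [1, -0.2, -0.4], "turn": -0.3, "gripper": 213}, {"translation": [1, -0.2, -0.4], "turn": 0, "gripper": 213}, {"translation": [1, -0.1, 0], "turn": 0, "gripper": 213}, {"translation": [1, 0, 0], "turn": 0, "gripper": 213}, {"translation": [0.6, 0, 0], "turn": 0, "gripper": 213}]}}

```text
time_s: 3.45
position: [0.6011, -0.0891, 0.0852]
ee_rot: [0.444, 0.553, 0.44, -0.551]
contact_force: [-1.0, 0.4, 0.2]
grip_width: 0.0143
```

Run:
```python
from h import *
st();plan(-86,-31,63);g=grab('scene');t=disks()
a=cv2.resize(g['frame'][150:270,200:360],(800,600),interpolation=cv2.INTER_CUBIC)
cv2.imwrite('pics/crop2.png',a[:,:,::-1])
```

```text
t 3.45 tcp tray [-85.  -34.7] z 85.2 ang y -90.2 z 179.8 xdown [ 0.006 -0.002 -1.   ] w 14.3 F [-1.   0.4  0.2] j7 0.22
shift units [ 0.74 -0.13  0.03]
red 103 [295.8 205.4] tray [-20.6 -85.3]
```

View pics/crop2.png

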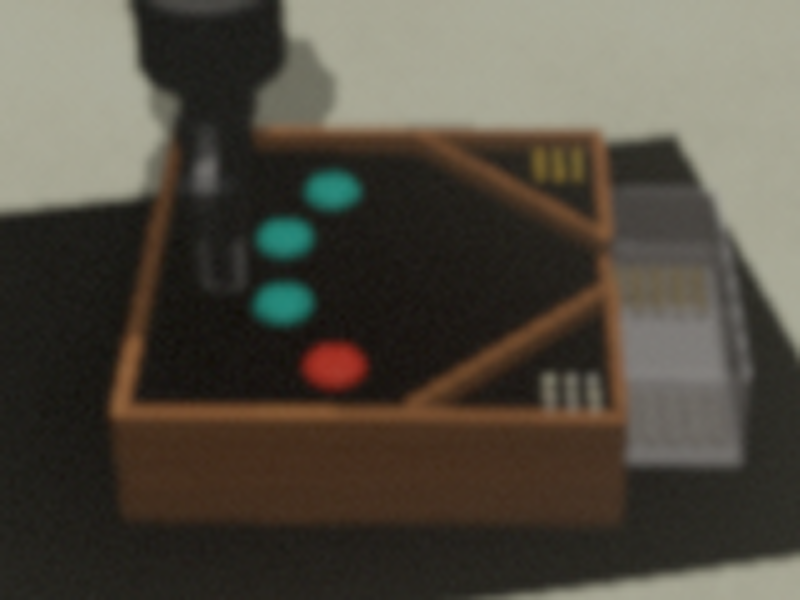

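The picture shows the fingertips at crop (222,275), behind teal1 at (283,303). All the pieces are undisturbed. The arm hides the tray from the top camera, so I'll lower and track with the scene camera.

```bash
cat >> h.py <<'E'
def sdisks():
    g=grab('scene')
    for k in('teal','red'):
        for b in blobs(g,k,.066,8)[0]:
            t=tr(b[2])
            if abs(t[1])<135 and -130<t[0]<200: print(k,b[0],b[1],'tray',t.round(1))
    return g
E
python3 - <<'E'
from h import *
sdisks()
E
```

```text
teal 62 [266.  187.7] tray [-32.5  77. ]
teal 64 [256.6 197.1] tray [-56.6  29. ]
teal 73 [256.2 210.2] tray [-53.8 -33.2]
red 71 [266.5 222.5] tray [-23.6 -86.4]
```

Emit:
{"method": "move_arm", "body": {"steps": [{"translation": [0.4, -0.1, 0], "turn": 0, "gripper": 213}, {"translation": [0.3, 0, 0], "turn": 0, "gripper": 213}, {"translation": [0, 0, 0], "turn": 0, "gripper": 213}]}}

```text
time_s: 3.85
position: [0.6018, -0.0906, 0.0685]
ee_rot: [0.446, 0.555, 0.438, -0.549]
contact_force: [-0.4, 0.6, 0.3]
grip_width: 0.014
```

Run:
```python
from h import *
st();sdisks();plan(-86,-31,62.5)
```

```text
t 3.85 tcp tray [-86.4 -35.7] z 68.5 ang y -90.3 z 179.7 xdown [ 0.013 -0.004 -1.   ] w 14.0 F [-0.4  0.6  0.3] j7 0.24
teal 63 [266.1 187.7] tray [-32.4  76.8]
teal 65 [256.6 197. ] tray [-56.8  29.1]
teal 71 [256.3 210.2] tray [-53.4 -33.1]
red 72 [266.5 222.5] tray [-23.6 -86.6]
shift units [ 0.22 -0.17 -0.01]
```

Emit:
{"method": "move_arm", "body": {"steps": [{"translation": [0.2, -0.2, 0], "turn": 0, "gripper": 213}, {"translation": [0.1, -0.1, 0], "turn": 0, "gripper": 213}]}}

```text
time_s: 4.07
position: [0.5947, -0.0891, 0.0613]
ee_rot: [0.447, 0.556, 0.436, -0.548]
contact_force: [-0.7, 0.1, -1.0]
grip_width: 0.014
```

Run:
```python
from h import *
st();plan(100,0,62.5)
```

```text
t 4.07 tcp tray [-86.4 -28.4] z 61.3 ang y -90.3 z 179.7 xdown [ 0.018 -0.004 -1.   ] w 14.0 F [-0.7  0.1 -1. ] j7 0.25
shift units [-0.06 -0.98 -6.21]
```

Emit:
{"method": "move_arm", "body": {"steps": [{"translation": [-0.06, 0.15, 0], "turn": 0, "gripper": 213}, {"translation": [0, 0, -0.4], "turn": 0, "gripper": 213}, {"translation": [0, -0.06, -0.4], "turn": 0, "gripper": 213}, {"translation": [0, -0.06, -0.4], "turn": 0, "gripper": 213}]}}

```text
time_s: 4.4
position: [0.6035, -0.0551, 0.064]
ee_rot: [0.445, 0.558, 0.434, -0.55]
contact_force: [0.6, 0.8, 0.0]
grip_width: 0.014
```

Run:
```python
from h import *
st();sdisks();plan(100,0,62.5)
```

```text
t 4.4 tcp tray [-51.3 -29.7] z 64.0 ang y -90.7 z 179.3 xdown [ 0.019 -0.005 -1.   ] w 14.0 F [0.6 0.8 0. ] j7 0.18
teal 50 [266.9 187.6] tray [-30.   77.2]
teal 64 [267.7 210.5] tray [-22.6 -34.1]
red 72 [266.5 222.5] tray [-23.6 -86.6]
shift units [ 0.03 -1.01 -4.89]
```

Emit:
{"method": "move_arm", "body": {"steps": [{"translation": [0, 0, -0.4], "turn": 0, "gripper": 213}, {"translation": [0.03, -0.05, -0.4], "turn": 0, "gripper": 213}, {"translation": [0, -0.08, -0.4], "turn": 0, "gripper": 213}, {"translation": [0, -0.08, -0.4], "turn": 0, "gripper": 213}, {"translation": [0, -0.08, -0.4], "turn": 0, "gripper": 213}]}}

```text
time_s: 4.87
position: [0.6095, 0.0167, 0.063]
ee_rot: [0.447, 0.557, 0.437, -0.547]
contact_force: [0.7, -0.2, -0.0]
grip_width: 0.0141
```

Run:
```python
from h import *
st();sdisks();plan(100,0,62.5)
```

```text
t 4.87 tcp tray [ 20.1 -20.2] z 63.0 ang y -90.3 z 179.7 xdown [ 0.019 -0.003 -1.   ] w 14.1 F [ 0.7 -0.2 -0. ] j7 0.07
teal 29 [265.8 187.8] tray [-33.   76.4]
teal 35 [256.3 197.1] tray [-57.5  28.6]
teal 68 [294.4 208.5] tray [ 48.7 -24.3]
red 73 [266.4 222.5] tray [-23.7 -86.8]
shift units [ 0.   -0.65 -2.53]
```

Emit:
{"method": "move_arm", "body": {"steps": [{"translation": [0, -0.12, -0.4], "turn": 0, "gripper": 213}, {"translation": [0, -0.14, -0.4], "turn": 0, "gripper": 213}, {"translation": [0, -0.14, -0.4], "turn": 0, "gripper": 213}, {"translation": [0, -0.14, -0.4], "turn": 0, "gripper": 213}]}}

```text
time_s: 5.25
position: [0.6038, 0.0733, 0.0626]
ee_rot: [0.447, 0.556, 0.438, -0.547]
contact_force: [0.3, -0.3, 0.4]
grip_width: 0.0142
```

Run:
```python
from h import *
st();sdisks();plan(105,0,62.5)
```

```text
t 5.25 tcp tray [74.2 -2.5] z 62.6 ang y -90.1 z 179.9 xdown [ 0.019 -0.002 -1.   ] w 14.2 F [ 0.3 -0.3  0.4] j7 -0.02
teal 61 [265.7 187.6] tray [-33.5  77.3]
teal 67 [256.6 197.1] tray [-56.5  28.8]
teal 58 [313.7 204.4] tray [101.3  -5.1]
red 73 [266.4 222.5] tray [-23.7 -86.8]
shift units [-0.01 -0.04 -0.9 ]
```

Emit:
{"method": "move_arm", "body": {"steps": [{"translation": [0, -0.05, -0.4], "turn": 0, "gripper": 213}, {"translation": [0, 0, -0.4], "turn": 0, "gripper": 213}, {"translation": [0, 0, -0.2], "turn": 0, "gripper": 213}]}}

```text
time_s: 5.55
position: [0.608, 0.1093, 0.0624]
ee_rot: [0.447, 0.556, 0.439, -0.546]
contact_force: [0.7, 0.3, 0.6]
grip_width: 0.0141
```

Run:
```python
from h import *
st();sdisks();plan(110,0,62.5)
```

```text
t 5.55 tcp tray [110.2   1.1] z 62.4 ang y -89.9 z -179.9 xdown [ 0.018 -0.    -1.   ] w 14.1 F [0.7 0.3 0.6] j7 -0.08
teal 66 [266.  187.7] tray [-32.6  76.7]
teal 68 [256.6 197.1] tray [-56.7  29. ]
red 73 [266.4 222.5] tray [-23.7 -86.8]
shift units [-0.01  0.04  0.05]
```

Emit:
{"method": "move_arm", "body": {"steps": [{"translation": [0, 0, 0.5], "turn": 0, "gripper": 213}, {"translation": [-0.6, 0, 0.6], "turn": 0, "gripper": 213}, {"translation": [-1, 0, 0.7], "turn": 0, "gripper": 213}, {"translation": [0, -0.2, 1], "turn": 0, "gripper": 213}, {"translation": [0, -0.2, 1], "turn": 0, "gripper": 213}]}}

```text
time_s: 6.02
position: [0.5714, 0.0015, 0.1095]
ee_rot: [0.451, 0.552, 0.443, -0.543]
contact_force: [-0.7, -0.3, 0.5]
grip_width: 0.014
```

Emit:
{"method": "move_arm", "body": {"steps": [{"translation": [0, -0.2, 1], "turn": 0, "gripper": 213}, {"translation": [0, -0.2, 0.8], "turn": 0, "gripper": 213}, {"translation": [0, 0, 0.2], "turn": 0, "gripper": 213}, {"translation": [0, 0, 0], "turn": 0, "gripper": 213}]}}

```text
time_s: 6.35
position: [0.5419, -0.0718, 0.1112]
ee_rot: [0.447, 0.556, 0.437, -0.548]
contact_force: [0.2, 0.5, -0.0]
grip_width: 0.0139
```

Run:
```python
from h import *
st();plan(-92,30,64);sdisks();g=disks()
a=cv2.resize(g['frame'][165:315,185:355],None,fx=3.5,fy=3.5,interpolation=cv2.INTER_CUBIC)
cv2.imwrite('pics/crop3.png',a[:,:,::-1])
```

```text
t 6.35 tcp tray [-80.9  26.8] z 111.2 ang y -90.2 z 179.8 xdown [ 0.018 -0.005 -1.   ] w 13.9 F [ 0.2  0.5 -0. ] j7 0.19
shift units [ 1.57 -0.13  0.37]
teal 62 [266.  187.7] tray [-32.5  77. ]
teal 62 [256.8 197.1] tray [-56.2  29. ]
red 72 [266.5 222.5] tray [-23.6 -86.6]
teal 118 [219.6 227.5] tray [147.9   1.1]
teal 43 [283.3 273.6] tray [-22.2  78.9]
red 131 [296.9 205.9] tray [-23.3 -84.6]
```

View pics/crop3.png

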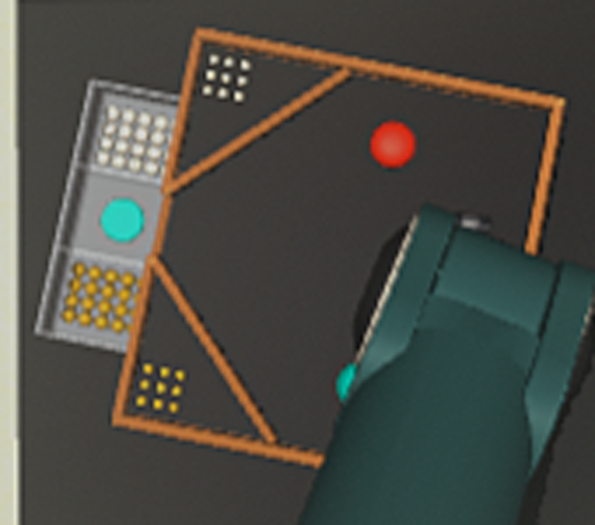

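teal1 lies flat in the middle compartment, at crop (122,220). Next is teal2.

Emit:
{"method": "move_arm", "body": {"steps": [{"translation": [0.1, -0.1, 0.4], "turn": 0, "gripper": 213}, {"translation": [0.7, 0, 0], "turn": 0, "gripper": 213}, {"translation": [0.5, 0, 0], "turn": 0, "gripper": 213}, {"translation": [0.2, 0, 0], "turn": 0, "gripper": 213}]}}

```text
time_s: 6.78
position: [0.5426, -0.0755, 0.0659]
ee_rot: [0.451, 0.556, 0.439, -0.543]
contact_force: [-0.7, -0.2, 3.0]
grip_width: 0.0142
```

Run:
```python
from h import *
st();plan(-90,30.5,63)
```

```text
t 6.78 tcp tray [-84.4  25.3] z 65.9 ang y -89.5 z -179.5 xdown [ 0.025 -0.001 -1.   ] w 14.2 F [-0.7 -0.2  3. ] j7 0.26
shift units [ 0.09 -0.18  0.19]
```

Emit:
{"method": "move_arm", "body": {"steps": [{"translation": [-0.3, -0.1, 0.2], "turn": 0, "gripper": 213}, {"translation": [0, -0.1, 0.2], "turn": 0, "gripper": 213}, {"translation": [0, 0, 0], "turn": 0, "gripper": 213}]}}

```text
time_s: 7.03
position: [0.5337, -0.0837, 0.0741]
ee_rot: [0.452, 0.554, 0.442, -0.542]
contact_force: [0.4, -0.5, -0.4]
grip_width: 0.0143
```

Run:
```python
from h import *
st();plan(-90,30.5,63);sdisks()
```

```text
t 7.03 tcp tray [-94.3  32.3] z 74.1 ang y -89.2 z -179.2 xdown [ 0.021 -0.001 -1.   ] w 14.3 F [ 0.4 -0.5 -0.4] j7 0.28
shift units [ 0.37  0.05 -0.14]
teal 63 [266.  187.7] tray [-32.5  76.8]
teal 63 [256.7 197. ] tray [-56.4  29.4]
red 72 [266.5 222.5] tray [-23.6 -86.6]
```

Nothing shifted. I'm now farther back, so I'll lower again.

Emit:
{"method": "move_arm", "body": {"steps": [{"translation": [0.3, 0, 0], "turn": 0, "gripper": 213}, {"translation": [0.15, 0, 0], "turn": 0, "gripper": 213}, {"translation": [0, 0, 0], "turn": 0, "gripper": 213}]}}

```text
time_s: 7.33
position: [0.5364, -0.0827, 0.0618]
ee_rot: [0.453, 0.555, 0.441, -0.54]
contact_force: [-0.2, 0.7, -0.0]
grip_width: 0.0139
```

Run:
```python
from h import *
st();plan(-90,30.5,63)
```

```text
t 7.33 tcp tray [-92.7  29.9] z 61.8 ang y -89.1 z -179.1 xdown [ 0.027  0.    -1.   ] w 13.9 F [-0.2  0.7 -0. ] j7 0.29
shift units [-0.04 -0.02 -0.09]
```

Emit:
{"method": "move_arm", "body": {"steps": [{"translation": [-0.03, 0, -0.4], "turn": 0, "gripper": 213}, {"translation": [0, 0, -0.4], "turn": 0, "gripper": 213}, {"translation": [0, 0.06, -0.4], "turn": 0, "gripper": 213}, {"translation": [0, 0.08, -0.4], "turn": 0, "gripper": 213}]}}

```text
time_s: 7.67
position: [0.5502, -0.0349, 0.0628]
ee_rot: [0.452, 0.556, 0.44, -0.542]
contact_force: [0.1, -0.8, -1.2]
grip_width: 0.0138
```

Run:
```python
from h import *
st();plan(85,0,63);sdisks()
```

```text
t 7.67 tcp tray [-43.   26.6] z 62.8 ang y -89.4 z -179.4 xdown [ 0.026 -0.    -1.   ] w 13.8 F [ 0.1 -0.8 -1.2] j7 0.2
shift units [ 0.04  0.93 -4.26]
teal 32 [268.1 187.7] tray [-26.4  77.2]
teal 63 [271.5 198.3] tray [-14.6  23.1]
red 73 [266.4 222.5] tray [-23.7 -86.8]
```

Emit:
{"method": "move_arm", "body": {"steps": [{"translation": [0, 0.09, -0.4], "turn": 0, "gripper": 213}, {"translation": [0, 0.09, -0.4], "turn": 0, "gripper": 213}, {"translation": [0, 0.09, -0.4], "turn": 0, "gripper": 213}, {"translation": [0, 0.09, -0.4], "turn": 0, "gripper": 213}, {"translation": [0, 0.09, -0.4], "turn": 0, "gripper": 213}]}}

```text
time_s: 8.13
position: [0.5787, 0.0308, 0.0637]
ee_rot: [0.454, 0.555, 0.442, -0.54]
contact_force: [0.1, 0.0, 0.7]
grip_width: 0.0136
```

Run:
```python
from h import *
st();plan(80,0,63);sdisks()
```

```text
t 8.13 tcp tray [27.3 12.9] z 63.7 ang y -89.0 z -179.0 xdown [ 0.027  0.001 -1.   ] w 13.6 F [0.1 0.  0.7] j7 0.08
shift units [ 0.05  0.46 -1.75]
teal 31 [265.6 187.8] tray [-33.7  76.1]
teal 62 [296.6 201.2] tray [55.1  9.7]
red 73 [266.4 222.5] tray [-23.7 -86.8]
```

Emit:
{"method": "move_arm", "body": {"steps": [{"translation": [0.02, 0.1, -0.4], "turn": 0, "gripper": 213}, {"translation": [0, 0.1, -0.4], "turn": 0, "gripper": 213}, {"translation": [0, 0.1, -0.4], "turn": 0, "gripper": 213}]}}

```text
time_s: 8.43
position: [0.5964, 0.0688, 0.0635]
ee_rot: [0.454, 0.555, 0.443, -0.539]
contact_force: [0.2, -1.4, -1.4]
grip_width: 0.0141
```

Run:
```python
from h import *
st();plan(109,0,63);sdisks()
```

```text
t 8.43 tcp tray [68.2  3.7] z 63.5 ang y -88.9 z -178.9 xdown [ 0.027  0.001 -1.   ] w 14.1 F [ 0.2 -1.4 -1.4] j7 0.02
shift units [ 0.03  0.15 -1.36]
teal 53 [265.3 187.7] tray [-34.7  77. ]
teal 65 [311.7 203.3] tray [96. -0.]
red 73 [266.4 222.5] tray [-23.7 -86.8]
```

Emit:
{"method": "move_arm", "body": {"steps": [{"translation": [0, 0.06, -0.4], "turn": 0, "gripper": 213}, {"translation": [0, 0.04, -0.4], "turn": 0, "gripper": 213}, {"translation": [0, 0, -0.4], "turn": 0, "gripper": 213}, {"translation": [0, 0, 0], "turn": 0, "gripper": 213}]}}

```text
time_s: 8.82
position: [0.609, 0.112, 0.0637]
ee_rot: [0.455, 0.554, 0.444, -0.537]
contact_force: [-0.7, 0.3, -0.0]
grip_width: 0.0141
```

Run:
```python
from h import *
st();plan(109,0,63);sdisks();disks()
```

```text
t 8.82 tcp tray [113.1   0.7] z 63.7 ang y -88.7 z -178.6 xdown [ 0.028  0.004 -1.   ] w 14.1 F [-0.7  0.3 -0. ] j7 -0.05
shift units [0.02 0.02 0.14]
teal 66 [266.  187.7] tray [-32.6  76.7]
red 73 [266.4 222.5] tray [-23.7 -86.8]
teal 147 [287.3 274.7] tray [-31.9  79.7]
red 130 [296.8 205.9] tray [-23.2 -84.6]
```

Emit:
{"method": "move_arm", "body": {"steps": [{"translation": [0, 0, 0.5], "turn": 0, "gripper": 213}, {"translation": [-0.6, 0, 0.6], "turn": 0, "gripper": 213}, {"translation": [-1, -0.3, 0.7], "turn": 0, "gripper": 213}, {"translation": [0, -0.8, 1], "turn": 0, "gripper": 213}, {"translation": [0, -0.8, 1], "turn": 0, "gripper": 213}]}}

```text
time_s: 9.33
position: [0.5291, 0.0022, 0.1099]
ee_rot: [0.457, 0.553, 0.443, -0.537]
contact_force: [-0.2, -0.9, -0.3]
grip_width: 0.0139
```

Emit:
{"method": "move_arm", "body": {"steps": [{"translation": [0, -0.8, 1], "turn": 0, "gripper": 213}, {"translation": [0, -0.2, 0.5], "turn": 0, "gripper": 213}, {"translation": [0, 0, 0], "turn": 1, "gripper": 213}, {"translation": [0, 0, 0], "turn": 1, "gripper": 213}, {"translation": [0, 0, 0], "turn": 1, "gripper": 213}]}}

```text
time_s: 9.75
position: [0.4762, -0.0551, 0.1102]
ee_rot: [0.369, 0.614, 0.359, -0.598]
contact_force: [0.3, 0.1, 0.0]
grip_width: 0.0143
```

Emit:
{"method": "move_arm", "body": {"steps": [{"translation": [0, 0, 0], "turn": 1, "gripper": 213}, {"translation": [0, 0, 0], "turn": 1, "gripper": 213}, {"translation": [0, 0, 0], "turn": 1, "gripper": 213}, {"translation": [0, 0, 0], "turn": 1, "gripper": 213}]}}

```text
time_s: 10.08
position: [0.4708, -0.0641, 0.1109]
ee_rot: [0.246, 0.672, 0.239, -0.656]
contact_force: [-0.1, 0.2, 0.2]
grip_width: 0.014
```

Run:
```python
from h import *
st();plan(-61.5,99.6,75,145);sdisks();g=disks()
a=cv2.resize(g['frame'][165:315,185:355],None,fx=3.5,fy=3.5,interpolation=cv2.INTER_CUBIC)
cv2.imwrite('pics/crop4.png',a[:,:,::-1])
```

```text
t 10.08 tcp tray [-88.7  97.9] z 110.9 ang y -127.5 z 142.5 xdown [ 0.026 -0.001 -1.   ] w 14.0 F [-0.1  0.2  0.2] j7 -0.35
shift units [ 1.2  -0.62 -0.66]
turn units (tool x is down => minus) -0.49 for z at 145
turn units (tool x is down => minus) 35.51 for z at 325
teal 62 [266.  187.7] tray [-32.5  77. ]
red 72 [266.5 222.5] tray [-23.6 -86.6]
teal 154 [221.4 227.9] tray [143.3   1.4]
teal 147 [287.3 274.7] tray [-31.8  79.8]
red 129 [296.9 205.9] tray [-23.3 -84.6]
```

View pics/crop4.png

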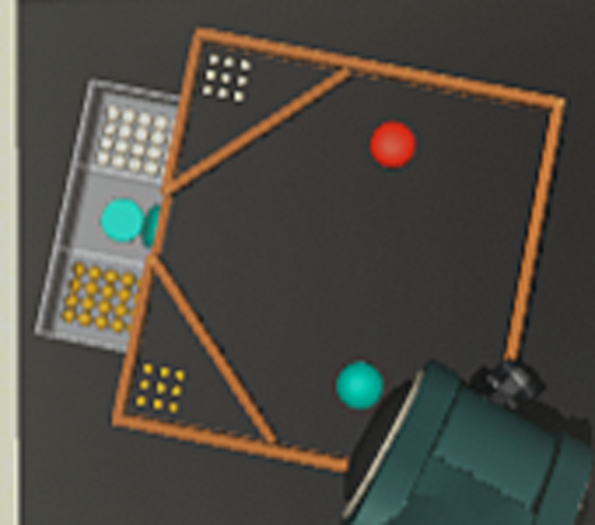

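teal2 is in the same compartment, tilted against the lip wall at crop (150,225). The coral has not moved. Next is teal3.

Emit:
{"method": "move_arm", "body": {"steps": [{"translation": [0, -0.6, -0.6], "turn": -0.5, "gripper": 213}, {"translation": [0.6, 0, 0], "turn": 0, "gripper": 213}, {"translation": [0.5, 0, 0], "turn": 0, "gripper": 213}, {"translation": [0, 0, 0], "turn": 0, "gripper": 213}]}}

```text
time_s: 10.52
position: [0.4729, -0.0411, 0.078]
ee_rot: [0.265, 0.666, 0.257, -0.648]
contact_force: [-0.9, 0.4, -0.1]
grip_width: 0.0143
```

Run:
```python
from h import *
st();plan(-61.5,99.6,63,145)
```

```text
t 10.52 tcp tray [-65.7 100.8] z 78.0 ang y -124.2 z 145.8 xdown [ 0.028 -0.001 -1.   ] w 14.3 F [-0.9  0.4 -0.1] j7 -0.29
shift units [ 0.5  -0.06 -0.13]
turn units (tool x is down => minus) 0.16 for z at 145
turn units (tool x is down => minus) -35.84 for z at 325
```

Emit:
{"method": "move_arm", "body": {"steps": [{"translation": [0.3, -0.05, 0], "turn": 0, "gripper": 213}, {"translation": [0.25, 0, 0], "turn": 0, "gripper": 213}, {"translation": [0, 0, 0], "turn": 0, "gripper": 213}]}}

```text
time_s: 10.77
position: [0.4717, -0.0421, 0.0611]
ee_rot: [0.266, 0.666, 0.257, -0.648]
contact_force: [-1.0, 0.2, 0.2]
grip_width: 0.014
```

Run:
```python
from h import *
st();plan(-61.5,99.6,63,145);plan(45,24,63);sdisks()
```

```text
t 10.77 tcp tray [-66.9 101.8] z 61.1 ang y -124.2 z 145.8 xdown [ 0.028 -0.001 -1.   ] w 14.0 F [-1.   0.2  0.2] j7 -0.25
shift units [-0.06 -0.04 -0.19]
turn units (tool x is down => minus) 0.17 for z at 145
turn units (tool x is down => minus) -35.83 for z at 325
shift units [ 0.03  0.05 -4.54]
teal 62 [266.1 187.7] tray [-32.2  77.1]
red 73 [266.4 222.5] tray [-23.7 -86.8]
```

Emit:
{"method": "move_arm", "body": {"steps": [{"translation": [-0.06, -0.03, -0.3], "turn": 0, "gripper": 213}, {"translation": [0, 0, -0.4], "turn": 0, "gripper": 213}, {"translation": [0, 0, -0.4], "turn": 0, "gripper": 213}, {"translation": [0, 0, -0.4], "turn": 0, "gripper": 213}, {"translation": [0, 0, -0.4], "turn": 0, "gripper": 213}]}}

```text
time_s: 11.23
position: [0.5163, -0.0007, 0.0664]
ee_rot: [0.265, 0.667, 0.256, -0.647]
contact_force: [-0.0, 0.1, 0.4]
grip_width: 0.0143
```

Run:
```python
from h import *
st();plan(45,24,63);sdisks()
```

```text
t 11.23 tcp tray [-16.9  67.1] z 66.4 ang y -124.4 z 145.6 xdown [ 0.031 -0.001 -1.   ] w 14.3 F [-0.   0.1  0.4] j7 -0.36
shift units [ 0.17  0.02 -2.51]
teal 59 [279.  193.1] tray [ 5.6 49.5]
red 73 [266.4 222.5] tray [-23.7 -86.8]
```

Emit:
{"method": "move_arm", "body": {"steps": [{"translation": [0.08, 0, -0.4], "turn": 0, "gripper": 213}, {"translation": [0.04, 0, -0.4], "turn": 0, "gripper": 213}, {"translation": [0.01, 0, -0.4], "turn": 0, "gripper": 213}, {"translation": [0.01, 0, -0.4], "turn": 0, "gripper": 213}]}}

```text
time_s: 11.62
position: [0.556, 0.0347, 0.065]
ee_rot: [0.267, 0.667, 0.256, -0.646]
contact_force: [-1.4, -1.8, 2.6]
grip_width: 0.0143
```

Run:
```python
from h import *
st();plan(45,24,63);sdisks()
```

```text
t 11.62 tcp tray [26.2 35.9] z 65.0 ang y -124.2 z 145.9 xdown [ 0.034 -0.003 -0.999] w 14.3 F [-1.4 -1.8  2.6] j7 -0.43
shift units [ 0.08 -0.03 -0.74]
teal 64 [293.9 199.7] tray [47.7 17.1]
red 73 [266.4 222.5] tray [-23.7 -86.8]
```

Emit:
{"method": "move_arm", "body": {"steps": [{"translation": [0.03, 0, 0.6], "turn": 0, "gripper": 213}, {"translation": [0, 0, 0.1], "turn": -1, "gripper": 213}, {"translation": [0, 0, 0], "turn": -1, "gripper": 213}, {"translation": [0, 0, 0], "turn": -1, "gripper": 213}, {"translation": [0, 0, 0], "turn": -1, "gripper": 213}]}}

```text
time_s: 12.08
position: [0.5437, 0.026, 0.0625]
ee_rot: [0.387, 0.607, 0.371, -0.587]
contact_force: [0.0, 0.3, 0.3]
grip_width: 0.014
```

Emit:
{"method": "move_arm", "body": {"steps": [{"translation": [0, 0, 0], "turn": -1, "gripper": 213}, {"translation": [0, 0, 0], "turn": -1, "gripper": 213}, {"translation": [0, 0, 0], "turn": -0.8, "gripper": 213}, {"translation": [0, 0, 0], "turn": 0, "gripper": 213}]}}

```text
time_s: 12.42
position: [0.5433, 0.0278, 0.0619]
ee_rot: [0.462, 0.551, 0.445, -0.533]
contact_force: [-0.7, 0.1, -0.0]
grip_width: 0.0138
```

Run:
```python
from h import *
st();plan(12,19,63,180);sdisks()
```

```text
t 12.42 tcp tray [16.7 46.8] z 61.9 ang y -87.8 z -177.8 xdown [ 0.035 -0.002 -0.999] w 13.8 F [-0.7  0.1 -0. ] j7 0.09
shift units [-0.    0.92  0.19]
turn units (tool x is down => minus) 0.45 for z at 180
turn units (tool x is down => minus) -35.55 for z at 360
teal 70 [294.9 199.8] tray [50.3 16.6]
red 73 [266.4 222.5] tray [-23.7 -86.8]
```

Emit:
{"method": "move_arm", "body": {"steps": [{"translation": [-0.04, 0.5, 0.15], "turn": 0.4, "gripper": 213}, {"translation": [0, 0.4, 0], "turn": 0, "gripper": 213}, {"translation": [0, 0, 0], "turn": 0, "gripper": 213}]}}

```text
time_s: 12.72
position: [0.5687, 0.019, 0.0636]
ee_rot: [0.449, 0.561, 0.434, -0.544]
contact_force: [0.6, 1.0, 0.0]
grip_width: 0.0139
```

Run:
```python
from h import *
st();plan(14,18.5,63,180);plan(80,0,63);sdisks()
```

```text
t 12.72 tcp tray [13.5 20.1] z 63.6 ang y -90.3 z 179.7 xdown [ 0.033 -0.002 -0.999] w 13.9 F [0.6 1.  0. ] j7 0.07
shift units [ 0.02  0.05 -0.02]
turn units (tool x is down => minus) -0.06 for z at 180
turn units (tool x is down => minus) 35.94 for z at 360
shift units [ 0.05  0.66 -2.22]
teal 70 [294.9 199.8] tray [50.3 16.6]
red 73 [266.4 222.5] tray [-23.7 -86.8]
```

Emit:
{"method": "move_arm", "body": {"steps": [{"translation": [0, 0.05, -0.4], "turn": 0, "gripper": 213}, {"translation": [0.02, 0.08, -0.4], "turn": 0, "gripper": 213}, {"translation": [0.02, 0.13, -0.4], "turn": 0, "gripper": 213}, {"translation": [0.01, 0.13, -0.4], "turn": 0, "gripper": 213}]}}

```text
time_s: 13.1
position: [0.5877, 0.0655, 0.0617]
ee_rot: [0.446, 0.561, 0.433, -0.546]
contact_force: [-0.2, -0.1, 0.4]
grip_width: 0.0139
```

Run:
```python
from h import *
st();plan(85,0,63);sdisks()
```

```text
t 13.1 tcp tray [63.1 11.6] z 61.7 ang y -90.6 z 179.4 xdown [ 0.027 -0.002 -1.   ] w 13.9 F [-0.2 -0.1  0.4] j7 -0.01
shift units [-0.03  0.38 -0.73]
teal 66 [309.9 201.6] tray [91.5  8.1]
red 73 [266.4 222.5] tray [-23.7 -86.8]
```

Emit:
{"method": "move_arm", "body": {"steps": [{"translation": [-0.04, 0.15, -0.3], "turn": 0, "gripper": 213}, {"translation": [0, 0.16, -0.3], "turn": 0, "gripper": 213}]}}

```text
time_s: 13.32
position: [0.6022, 0.087, 0.0629]
ee_rot: [0.448, 0.56, 0.435, -0.545]
contact_force: [-0.1, -0.1, -0.4]
grip_width: 0.0142
```

Run:
```python
from h import *
st();plan(109,0,63);sdisks()
```

```text
t 13.32 tcp tray [87.1  2. ] z 62.9 ang y -90.3 z 179.7 xdown [ 0.028 -0.    -1.   ] w 14.2 F [-0.1 -0.1 -0.4] j7 -0.04
shift units [ 0.    0.06 -0.73]
teal 48 [318.  203.1] tray [113.4   1.1]
red 73 [266.4 222.5] tray [-23.7 -86.8]
```

Emit:
{"method": "move_arm", "body": {"steps": [{"translation": [0, 0.05, -0.4], "turn": 0, "gripper": 213}, {"translation": [0, 0, -0.35], "turn": 0, "gripper": 213}, {"translation": [0, 0, 0], "turn": 0, "gripper": 213}, {"translation": [0, 0, 0], "turn": 0, "gripper": 213}]}}

```text
time_s: 13.7
position: [0.6112, 0.1139, 0.0629]
ee_rot: [0.449, 0.56, 0.436, -0.543]
contact_force: [0.2, -1.5, -0.6]
grip_width: 0.014
```

Run:
```python
from h import *
st();plan(113,0,63);sdisks();disks()
```

```text
t 13.7 tcp tray [115.4  -1. ] z 62.9 ang y -90.1 z 179.9 xdown [ 0.029  0.001 -1.   ] w 14.0 F [ 0.2 -1.5 -0.6] j7 -0.08
shift units [-0.   -0.03  0.08]
red 73 [266.4 222.5] tray [-23.7 -86.8]
red 131 [296.8 205.9] tray [-23.2 -84.6]
```

Now I'll retreat and lift well clear, then check the box.

Emit:
{"method": "move_arm", "body": {"steps": [{"translation": [0, 0, 0.5], "turn": 0, "gripper": 213}, {"translation": [-0.6, 0, 0.6], "turn": 0, "gripper": 213}, {"translation": [-1, 0, 0.7], "turn": 0, "gripper": 213}, {"translation": [-1, 0, 0.8], "turn": 0, "gripper": 213}, {"translation": [-0.6, 0, 1], "turn": 0, "gripper": 213}]}}

```text
time_s: 14.22
position: [0.5789, 0.0048, 0.1553]
ee_rot: [0.448, 0.555, 0.44, -0.546]
contact_force: [0.8, -0.2, 0.4]
grip_width: 0.0143
```

Emit:
{"method": "move_arm", "body": {"steps": [{"translation": [-0.5, 0, 1], "turn": 0, "gripper": 213}, {"translation": [0, 0, 1], "turn": 0, "gripper": 213}, {"translation": [0, 0, 1], "turn": 0, "gripper": 213}, {"translation": [0, 0, 0.5], "turn": 0, "gripper": 213}, {"translation": [0, 0, 0], "turn": 0, "gripper": 213}]}}

```text
time_s: 14.63
position: [0.5502, -0.1196, 0.1777]
ee_rot: [0.445, 0.561, 0.432, -0.548]
contact_force: [-0.3, -0.7, 0.3]
grip_width: 0.014
```

Run:
```python
from h import *
st();s=sdisks();g=disks()
a=cv2.resize(g['frame'][180:280,190:290],(400,400),interpolation=cv2.INTER_CUBIC)
b=cv2.resize(s['frame'][160:260,290:390],(400,400),interpolation=cv2.INTER_CUBIC)
cv2.imwrite('pics/crop5.png',np.hstack([a,b])[:,:,::-1])
```

```text
t 14.63 tcp tray [-125.8    8.4] z 177.7 ang y -90.9 z 179.1 xdown [ 0.026 -0.004 -1.   ] w 14.0 F [-0.3 -0.7  0.3] j7 0.22
red 72 [266.5 222.5] tray [-23.6 -86.6]
teal 214 [218.5 226.4] tray [150.9  -0.9]
red 131 [296.8 205.8] tray [-23.2 -84.7]
```

View pics/crop5.png

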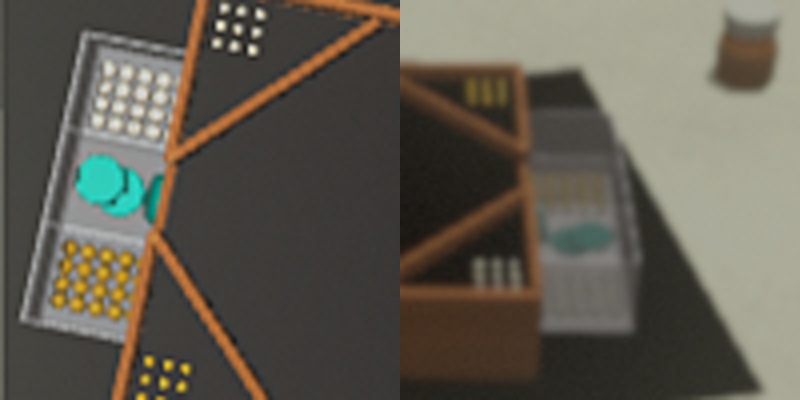

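All three are in the middle compartment: two overlap at crop (100–125,185) and one leans on the lip wall at (155,200). The tray is empty except for the coral. The arm is clear, so I'm handing in.

```bash
python3 -c "
from station import ctrl
print(ctrl.job_done(), ctrl.get_obs()['time_s'])"
```

```text
the job is handed in; nothing more can be done
the job is handed in; nothing more can be done
```

All three turquoise cabochons are in the middle compartment of the clear box. I pushed them out through the gate one at a time with the fingertips slightly open, and never picked one up. I handed the job in at about 14.7 s on the robot's clock.

- **Cabochons:** The final pictures show all three in the middle compartment and no turquoise left on the felt. Two overlap and one leans against the wall under the lip, so not all lie flat.
- **One at a time:** teal1 and teal2 were each seen in the box before the next push began.
- **Coral:** It is still on the felt and moved less than 1 mm by measurement.
- **Bowl, jar and spool:** The arm passed above this height on its way in and then worked over the tray. I did not measure their positions again at the end.
- **Touch on lowering:** While lowering behind teal2 the force reading rose to about 3 N, probably a light touch on its edge. I backed off and lowered again, and nothing had shifted.
- **Camera agreement:** The two cameras agreed to about 2–3 mm.

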